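# Lay the drive module down under the camera

### The job

Push the white drive module over so that it lies flat on the aluminium plate with its round black port facing up, then push it along the plate, between the two painted lines, until its end is flush against the blue stop bar, and then press the green button to take the inspection picture. Do it all by pushing: never lift the module off the plate, leave the red button unpressed and the other things where they are.

Things in the scene. Friction and masses are not known exactly. Their poses are not given: they have to be found in the camera images.
- plate: Fixed aluminium plate, 300 x 180 x 12 thick, on the table; place and yaw vary. Origin: centre of its underside; +x points roughly away from the robot, to a blue stop bar across its far end: near face at plate x = +110 mm, 160 wide, top 42 mm above the table. Two thin blue painted lines along x at plate y = +-60 mm bound the lane.
- module: White plastic drive module, loose, about 0.3 kg, 42 deep (its x) x 60 wide (y) x 110 tall (z), standing on end on the plate in the lane. Origin: centre of the end it stands on at first. Lying as wanted, its x axis points straight down and its z along plate +x, its head end towards the stop bar; once tipped it is still 25 to 60 mm short of the bar.
- module_port (a point): Centre of the round black port, 35 dia with a flush brass rim, on the module's flat face at its x = -21 mm, 58 mm from the end it stands on. This face looks roughly along plate -x, towards the robot. Pushed near its top, the module tips over its far bottom edge and falls on its back, port up; pushed low it may slide.
- module_head (a point): Centre of the module's head end (its top while it stands), 110 mm along its z from its origin. A black strip on this end runs along the edge next to the port face. Lying, the module slides along the plate under a push of 10 N or less. With the module lying home this lies at plate x = +110 mm, 33 mm above the table.
- module_heel (a point): Middle of the module's lower far edge, at (21, 0, 0) mm in its frame: the edge it tips over. It stays on the plate throughout.
- start (a joint): Travel of the green start button, m: 0 up, 0.006 fully down; spring loaded (about 5 N when fully down), comes back up by itself. Counts as pressed beyond 0.004.
- start_top (a point): Centre of the top of the green button, 32 dia, 67 mm above the table, pressed straight down. It sits on a light grey box 75 x 75 x 45 tall, on one side of the plate or the other.
- stop (a joint): Travel of the red stop button, same make as the green one. Not to be pressed.
- stop_top (a point): Centre of the top of the red button, 32 dia, 67 mm above the table, on a yellow box 75 x 75 x 45 tall, on the other side of the plate.
- can_a: Bystander, loose: yellow drinks can with a black band, 53 dia x 90 tall. Origin: centre of its underside. Stands close beside the plate.
- can_b: Bystander, loose: yellow drinks can with a black band, 53 dia x 90 tall. Origin: centre of its underside.
- beaker: Bystander, loose: clear plastic beaker, 72 dia x 105 tall. Origin: centre of its underside.
- ring_a: Bystander, loose: white printed ring, 60 dia x 26 tall. Origin: centre of its underside. Stands close beside the plate.
- ring_b: Bystander, loose: white printed ring, 60 dia x 26 tall. Origin: centre of its underside.
- suction_pad: Bystander, loose: white printed suction-pad stem on a disc, 52 dia x 50 tall. Origin: centre of its underside.
- spacer: Bystander, loose: black plastic spacer block, 70 x 28 x 14 tall. Origin: centre of its underside.
There are look-alikes about, which are no part of the job. Leave any purple look-alike of the module alone.

How it is judged (in metres and radians):
On the way, in this order (a step that is already met when the one before it is completed fails the run):
1. the module lies at rest on its back, port up (angle between module's own x axis and vertical above 3.05 rad and linear speed of module below 0.01 m/s and angular speed of module below 0.1 rad/s), for 0.2 s.
2. the module lies flush against the stop bar, inside the lane (angle between module's own x axis and vertical above 3.05 rad and x of module_head in the frame of plate between 0.106 and 0.114 m and angle between the z axis of module and the x axis of plate, either way round below 0.05 rad and y of module_head in the frame of plate between -0.03 and 0.03 m), for 0.2 s.
3. the green button is pressed (value of joint start above 0.004 m), for 0.05 s.
At the end, for the whole second after the job is handed in: The module rests on the plate on its back (port up within 5 degrees), its head end within 4 mm of the stop bar's face and square to it within 3 degrees (0.05 rad), its middle within 30 mm of the lane's middle line; the green button has been pressed and is up again, the red one is up (all of step 2 and linear speed of module below 0.01 m/s and angular speed of module below 0.1 rad/s and value of joint each of start, stop below 0.002 m and height (world z) of module_heel below 0.018 m); the robot touches nothing.
It fails at once if the module is lifted: the edge it tips over comes more than 15 mm off the plate (height (world z) of module_heel above 0.027 m).
It fails at once if the red stop button is pressed (value of joint stop above 0.003 m).
It fails at once if the green button is pressed before the module lies home (value of joint start above 0.003 m and not (angle between module's own x axis and vertical above 3.05 rad and x of module_head in the frame of plate between 0.106 and 0.114 m and angle between the z axis of module and the x axis of plate, either way round below 0.05 rad and y of module_head in the frame of plate between -0.03 and 0.03 m)).
It fails at once if a bystander is moved more than 20 mm or knocked over (distance of any of can_a, can_b, beaker, ring_a, ring_b, suction_pad, spacer from where it was at the start of the episode above 0.02 m or angle between any of can_a, can_b, beaker, ring_a, ring_b, suction_pad, spacer's own z axis and vertical above 0.5 rad).
It also fails if it takes over 54 s, if anything falls off the work surface, if the arm or the gripper's body presses on something with over 40 N, if the wrist force passes 120 N, or if a joint passes its speed limit or range.

### The arm

A 6-joint arm with a two-finger parallel gripper is mounted at the origin on the work surface. World frame = base frame: x ahead of the robot, y to its left, z up, the work surface at z = 0. Lengths are in m, angles in degrees, forces in N, time in s.
With the tool pointing down it reaches from about 0.25 to 0.725 m from the base axis. Payload 9.7 kg.
Tool frame: the origin (TCP) lies between the finger pads; the fingertips stand 11 mm ahead of it and the grasp point (between the pads) lies 8 mm behind it; z points along the fingers, x is the direction in which the jaws open and shut, and the axes are right-handed (so a half turn about z gives the same grasp; the last joint's range is limited). The gripper opens to 85 mm and grips with 20 to 120 N. Pads are 22 mm wide; open, the fingers measure 114 mm over their backs; the gripper's body (76 mm by 85 mm) begins 54 mm behind the grasp point. The pads swing forward as they close: fully open they stand 13 mm farther back than shut.
Start: joints at [-76.089, 4.979, 10.078, 95.1, 0, 90], TCP at [0.132, -0.534, 0.242] pointing down, gripper open.
Joint ranges: [-179.16, 179.16], [-48.56, 103.87], [-65.8, 70.77], [-126.05, 130.52], [-82.76, 87.17], [-180, 180]. Speed limits (degrees/s): [127.2, 127.2, 147.25, 180, 180, 180].

### API

Orientations are given as [roll, pitch, yaw] about the fixed x, y, z axes, in that order (R = Rz(yaw) Ry(pitch) Rx(roll)).
In Python, from workcell import get_obs, camera, job_done gives the robot as it stands.
- The arm moves only by the tool arm_command, never from a script. Its argument "increments" is a list of rows, each a list of 2 entries, a list of its own where there are three numbers: the shift along the tool's x, y, z in units of 25 mm (1.0 is 25 mm), then the turn about the tool's z in units of 6 degrees (1.0 is 6 degrees). In form: [[[dx, dy, dz], roll], ...]. A call has 1 to 5 rows; each row is the pose to reach, as a shift and turn from the pose measured when the call began, along the tool's axes at that moment; what a row does not reach only later rows make up. A row lasts 1/10 s, in which the tool goes at most 50 mm and 8.59 degrees, less where a joint would pass 70% of its speed; a pose out of reach is approached as far as the arm can. A call with a gripper value outside its range is refused whole. "claw" is the closure, from -1 (fully open) to 1 (shut), so that 0 is half open, set as the call begins (left out, the last holds). The fingers move at their own pace and stop on an object; "force" is the grip in N (left out, the last holds). Time passes only in rows, so rows that repeat a pose let the fingers close. It gives the time, the measured TCP pose, the force and the opening at its end, in the units of the state.
- get_obs(): the state, without advancing time (a new reading comes with each control period).
- camera(name): name is "side" or "top" or "wrist"; returns a dict with "frame" (480x640x3 uint8, red, green, blue), "range_z" (480x640 float32, m along the optical axis (not along the pixel's ray), 0 where there is no reading), "K" (3x3 intrinsics, pixels), "R" (3x3) and "t" (3): a world point X has camera coordinates R X + t; the wrist camera has in their place "hand_eye" (4x4, takes a point from camera to tool coordinates, whose origin is the TCP and whose axes are the tool frame's). Camera axes: x right, y down, z forward; pixel columns grow to the right and rows downward; lengths in m; the calibration is good to about 2 mm. A picture is of the moment at which its call begins: read the wrist's pose just before it.
- job_done(): hands the job in, once; it reports no verdict.
The state is a dict: "time": time; "q": joint angles; "qd": joint speeds; "joint_efforts": joint torques, N m; "ee_pos": TCP position; "tcp_rot": TCP orientation; "wrist_force": force on the tool from outside, world axes, zero at the start; "torque": the same for the moment, N m; "opening": finger opening in m.
Only numpy, scipy, OpenCV 4.12 (cv2) and the standard library are available. Lean on these libraries where they do the work, as an engineer would, in place of code of your own. Each camera call takes 0.05 s, during which the arm holds its last target.

## Working session

There is one attempt and no reset: what is moved stays moved. The work goes in short steps, Python scripts to look and compute and a tool call to move; the robot and the scene stay as the last step left them, time stands still between calls to the robot, and variables do not carry over. Pictures are saved under pics/ and viewed, and the job is handed in when it is done.

Besides the shell and the picture viewer there is one more tool, called after "Call:" as name(argument=value, ...) on one line, values as JSON. arm_command: Moves the arm, as the interface text tells. Its arguments: {"type":"object","properties":{"increments":{"type":"array"},"claw":{"type":"number"},"force":{"type":"number"}},"required":["increments"]}

```bash
ls; mkdir -p pics; python3 - <<'E'
from workcell import *
import cv2,pickle
o=get_obs();print(o)
d={}
for n in ["side","top","wrist"]:
    c=camera(n);d[n]=c
    cv2.imwrite(f"pics/{n}0.png",c["frame"][:,:,::-1])
    print(n,c["K"].tolist(),c.get("t"))
d['obs']=o
pickle.dump(d,open("c0.pkl","wb"))
E
```

```text
pics
{'time': 0.0, 'q': array([-7.60899576e+01,  5.01070901e+00,  1.00323243e+01,  9.50986626e+01,
        2.52433712e-03,  9.00017497e+01]), 'qd': array([-0.03659785, -0.01927412, -0.07039605,  0.16122421,  0.10127511,
       -0.02411267]), 'joint_efforts': array([ 8.30710778e-04, -5.20391464e+01,  4.64801073e+01,  1.63178961e-02,
       -1.18132832e-05,  2.79661538e-05]), 'ee_pos': array([ 0.13217751, -0.53365316,  0.24156773]), 'tcp_rot': array([-1.79997478e+02,  7.70474099e-02, -7.60917073e+01]), 'wrist_force': array([ 0.56510639, -0.88627055,  0.33324894]), 'torque': array([ 0.02846564, -0.02914361, -0.05012202]), 'opening': 0.08557048705928627}
side [[442.0035163126966, 0.0, 319.78933762867905], [0.0, 442.0035163126966, 244.92200581651332], [0.0, 0.0, 1.0]] [0.39592166 0.27110464 0.77568035]
top [[557.7407213934717, 0.0, 320.1613950966401], [0.0, 557.7407213934717, 242.23406232046656], [0.0, 0.0, 1.0]] [-0.01788965  0.54272534  1.16905779]
wrist [[410.3644390166586, 0.0, 317.5810159432297], [0.0, 410.3644390166586, 235.7191077311003], [0.0, 0.0, 1.0]] None
```

View pics/side0.png

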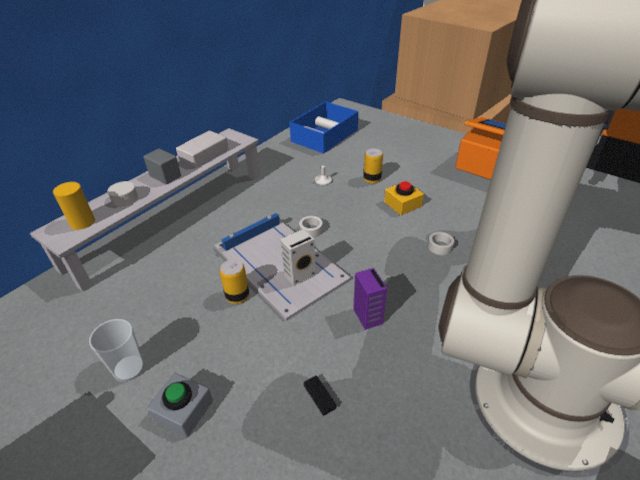

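View pics/top0.png

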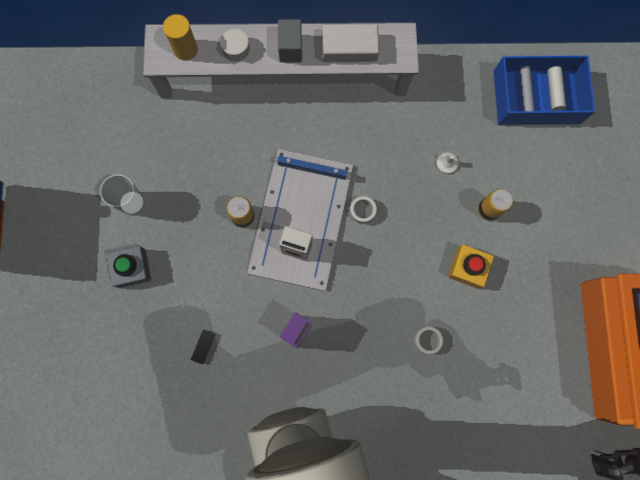

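View pics/wrist0.png

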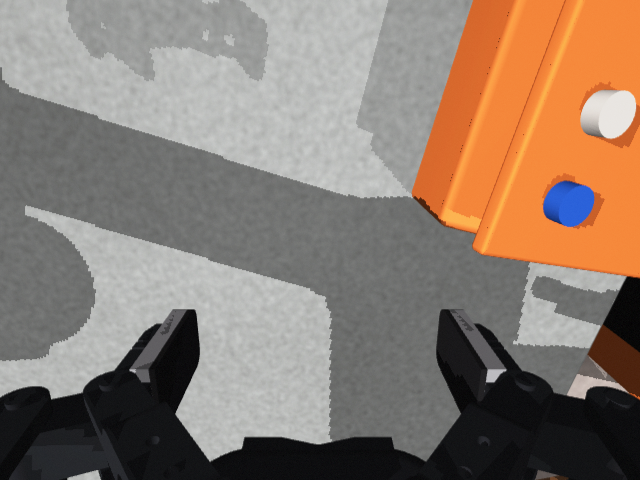

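Top picture, candidates for the module: white block on the plate (294,240), purple look-alike (295,330), pale box on the shelf (350,42). By description it is the white one at (294,240). Green button is at (123,265) on the grey box, red at (475,265) on the yellow box. I'll check this with a close crop.

```bash
python3 - <<'E'
import cv2,pickle,numpy as np
d=pickle.load(open("c0.pkl","rb"))
f=d['top']['frame'][140:300,220:400,::-1]
cv2.imwrite("pics/topcrop.png",cv2.resize(f,None,fx=4,fy=3.75*4/3.75,interpolation=cv2.INTER_CUBIC)[:600])
f=d['top']['frame'][140:300,220:400,::-1]
cv2.imwrite("pics/topcrop.png",cv2.resize(f,(675,600),interpolation=cv2.INTER_CUBIC))
f=d['side']['frame'][200:330,200:370,::-1]
cv2.imwrite("pics/sidecrop.png",cv2.resize(f,(170*4,130*4),interpolation=cv2.INTER_CUBIC))
E
```

```text
(no output)
```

View pics/topcrop.png

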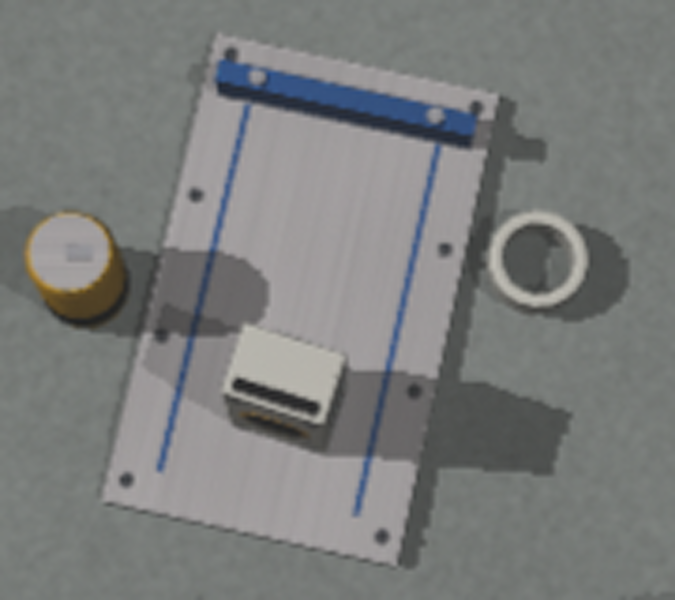

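View pics/sidecrop.png

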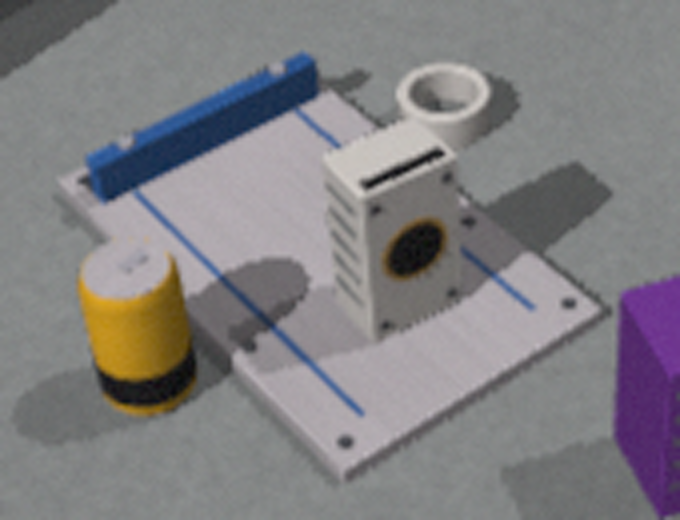

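The crops confirm it: white module, black strip on top, black port with brass rim facing the robot. Now the poses: plate corners, module top, buttons and bystanders.

```bash
cat > h.py <<'E'
import numpy as np,cv2,pickle
def ray(c,uv,z):
    K,R,t=c["K"],np.array(c["R"]),np.array(c["t"])
    uv=np.atleast_2d(uv).astype(float)
    d=np.c_[uv,np.ones(len(uv))]@np.linalg.inv(K).T
    C=-R.T@t; D=d@R
    s=(z-C[2])/D[:,2]
    return C+s[:,None]*D
def proj(c,X):
    p=(np.atleast_2d(X)@np.array(c["R"]).T+c["t"])@c["K"].T
    return p[:,:2]/p[:,2:]
def cloud(c):
    K,R,t=c["K"],np.array(c["R"]),np.array(c["t"]); z=c["range_z"]
    v,u=np.mgrid[:480,:640]
    P=np.stack([(u-K[0,2])/K[0,0]*z,(v-K[1,2])/K[1,1]*z,z],-1)
    return (P-t)@R
E
python3 - <<'E'
from h import *
d=pickle.load(open("c0.pkl","rb"));c=d['top']
cr=lambda a:np.array(a)/3.75+[220,140]
pc=ray(c,cr([(217,35),(497,95),(402,567),(103,500)]),0.012); print("plate",pc.round(4)); 
o=pc.mean(0);print(o)
ex=(pc[0]+pc[1]-pc[2]-pc[3]);ey=(pc[0]+pc[3]-pc[1]-pc[2]);
print(np.degrees(np.arctan2(ex[1],ex[0])),np.degrees(np.arctan2(-ey[0],ey[1])),np.linalg.norm(ex)/2,np.linalg.norm(ey)/2)
mt=ray(c,cr([(247,325),(347,353),(325,425),(225,393)]),0.122);print("mod",mt.round(4),mt.mean(0))
P=cloud(c)
m=(P[...,2]>.115)&(P[...,2]<.13)
n,l,s,ce=cv2.connectedComponentsWithStats(m.astype(np.uint8))
for i in range(1,n):
    if s[i,4]>30:
        q=P[l==i]; r=cv2.minAreaRect(q[:,:2].astype(np.float32)*1000); print(ce[i],s[i,4],q.mean(0).round(4),r)
print("lines",ray(c,cr([(248,105),(160,470),(438,147),(357,515)]),.012).round(4))
print("bar low near",ray(c,cr([(218,95),(470,147)]),.012).round(4),"bar top near",ray(c,cr([(218,85),(475,133)]),.042).round(4))
for n,uv,z in [("green",(123,265),.067),("red",(475,265),.067),("cana",(238,206),.09),("canb",(501,200),.09),("ringa",(363,209),.026),("ringb",(430,340),.026),("beak",(117,190),.105),("suc",(448,162),.03),("spacer",(204,347),.014),("purple",(297,328),.11)]:
    print(n,ray(c,uv,z).round(3), P[uv[1],uv[0]].round(3))
E
```

```text
plate [[ 0.7715  0.0642  0.012 ]
 [ 0.73   -0.1086  0.012 ]
 [ 0.4386 -0.0428  0.012 ]
 [ 0.482   0.1341  0.012 ]]
[0.60550846 0.01173111 0.012     ]
-13.148380430051716 -13.632894014561511 0.2982520176787913 0.17990392103303499
mod [[ 0.5629  0.0434  0.122 ]
 [ 0.5462 -0.0114  0.122 ]
 [ 0.5062  0.0013  0.122 ]
 [ 0.525   0.0558  0.122 ]] [0.53506229 0.02225739 0.122     ]
[276.52480835  52.80909284] 9392 [0.9549 0.0593 0.1203] ((965.2634887695312, 49.22080993652344), (601.0303344726562, 126.63666534423828), 89.88443756103516)
[295.61111111 239.63299663] 594 [0.5353 0.0236 0.1219] ((536.0520629882812, 23.6495361328125), (60.12945556640625, 42.74229431152344), 70.85903930664062)
lines [[ 0.7258  0.0455  0.012 ]
 [ 0.4993  0.1002  0.012 ]
 [ 0.6971 -0.0711  0.012 ]
 [ 0.4701 -0.0167  0.012 ]]
bar low near [[ 0.7325  0.0639  0.012 ]
 [ 0.6968 -0.0909  0.012 ]] bar top near [[ 0.7287  0.0623  0.042 ]
 [ 0.6963 -0.0919  0.042 ]]
green [[0.497 0.392 0.067]] [0.498 0.393 0.064]
red [[ 0.483 -0.361  0.067]] [ 0.484 -0.361  0.066]
cana [[0.617 0.146 0.09 ]] [0.616 0.146 0.093]
canb [[ 0.621 -0.421  0.09 ]] [ 0.62  -0.42   0.092]
ringa [[ 0.622 -0.128  0.026]] [ 0.629 -0.131 -0.003]
ringb [[ 0.327 -0.263  0.026]] [ 0.327 -0.268  0.002]
beak [[0.652 0.399 0.105]] [0.671 0.422 0.04 ]
suc [[ 0.729 -0.327  0.03 ]] [ 0.731 -0.329  0.025]
spacer [[0.323 0.227 0.014]] [0.323 0.228 0.013]
purple [[0.356 0.023 0.11 ]] [0.356 0.023 0.117]
```

```bash
cat >> h.py <<'E'
from scipy.spatial.transform import Rotation as Ro
O=np.array([0.6055,0.0117]);YW=-13.5
def w(px,py,z):
    a=np.radians(YW);return np.array([O[0]+px*np.cos(a)-py*np.sin(a),O[1]+px*np.sin(a)+py*np.cos(a),z])
def p(X):
    a=np.radians(YW);d=np.array(X[:2])-O;return np.array([d[0]*np.cos(a)+d[1]*np.sin(a),-d[0]*np.sin(a)+d[1]*np.cos(a),X[2]])
def go(o,T,yaw=None):
    R=Ro.from_euler('xyz',o['tcp_rot'],degrees=True).as_matrix()
    s=R.T@(np.array(T)-o['ee_pos'])/.025
    r=0 if yaw is None else -(((yaw-o['tcp_rot'][2])+180)%360-180)/6
    print("now",p(o['ee_pos']).round(4),'rot',o['tcp_rot'].round(2),"q",o['q'].round(1),"F",o['wrist_force'].round(1),'t',round(o['time'],2),"open",round(o['opening'],4))
    print("units",s.round(2),"roll",round(r,2),"rows",np.linalg.norm(s)/2)
E
python3 - <<'E'
from workcell import *
from h import *
print(w(-.135,-.005,.242)); go(get_obs(),w(-.135,-.005,.242),-103.5)
E
```

```text
[0.47306283 0.03835327 0.242     ]
now [-0.3329 -0.6408  0.2418] rot [-1.800e+02  6.000e-02 -7.609e+01] q [-76.1   5.   10.   95.1   0.   90. ] F [ 0.3 -0.3  0.7] t 0.15 open 0.0855
units [-1.893e+01 -1.874e+01  1.000e-02] roll 4.57 rows 13.318597622589094
```

Call:
arm_command(increments=[[[-1.3,-1.3,0],0],[[-2.6,-2.6,0],0],[[-4,-4,0],0],[[-5.3,-5.3,0],0],[[-6.5,-6.5,0],0]], claw=0)

```text
time: 0.65
ee_pos: [0.2514, -0.3351, 0.2418]
tcp_rot: [-180.0, 0.1, -76.1]
wrist_force: [0.1, -0.2, -0.8]
opening: 0.0429
```

```bash
python3 - <<'E'
from workcell import *
from h import *
go(get_obs(),w(-.135,-.005,.242),76.5)
E
```

```text
now [-0.2634 -0.4199  0.2418] rot [-1.7999e+02  6.0000e-02 -7.6100e+01] q [-53.1 -12.8  -6.7  96.1   0.  113. ] F [ 0.1 -0.2 -0.8] t 0.65 open 0.0429
units [-1.237e+01 -1.220e+01  1.000e-02] roll -25.43 rows 8.685853228009435
```

Call:
arm_command(increments=[[[-1.3,-1.3,0],-1.4],[[-2.6,-2.6,0],-2.8],[[-4,-4,0],-4.2],[[-5.3,-5.3,0],-5.6],[[-6.5,-6.5,0],-7]])

```text
time: 1.15
ee_pos: [0.3706, -0.1363, 0.242]
tcp_rot: [-179.9, 0.0, -33.7]
wrist_force: [1.0, -1.3, 0.1]
opening: 0.0428
```

```bash
python3 - <<'E'
from workcell import *
from h import *
go(get_obs(),w(-.135,-.005,.242),76.5)
E
```

```text
now [-0.1939 -0.1987  0.242 ] rot [-1.7995e+02  1.0000e-02 -3.3730e+01] q [-2.020e+01 -1.600e+01 -9.300e+00  9.670e+01  1.000e-01  1.035e+02] F [ 1.  -1.3  0.1] t 1.15 open 0.0428
units [-0.47 -8.09  0.01] roll -18.37 rows 4.049849631494667
```

Call:
arm_command(increments=[[[-0.1,-1.6,0],-1.4],[[-0.2,-3.2,0],-2.8],[[-0.3,-4.8,0],-4.2],[[-0.4,-6.5,0],-5.6],[[-0.5,-8.1,0],-7]])

```text
time: 1.65
ee_pos: [0.4732, 0.0409, 0.2421]
tcp_rot: [-180.0, -0.0, 8.6]
wrist_force: [0.9, -1.4, -0.2]
opening: 0.0426
```

Call:
arm_command(increments=[[[0,0,0],-1.4],[[0,0,0],-2.8],[[0,0,0],-4.2],[[0,0,0],-5.6],[[0,0,0],-7]])

```text
time: 2.15
ee_pos: [0.4731, 0.041, 0.2418]
tcp_rot: [-180.0, -0.0, 51.0]
wrist_force: [0.2, -0.5, -0.7]
opening: 0.0429
```

```bash
python3 - <<'E'
from workcell import *
from h import *
go(get_obs(),w(-.135,-.005,.242),76.5)
E
```

```text
now [-0.1356 -0.0024  0.2418] rot [-1.7996e+02 -3.0000e-02  5.1000e+01] q [ 4.9 -5.3 -0.2 95.1  0.  43.9] F [ 0.2 -0.5 -0.7] t 2.15 open 0.0429
units [-0.08  0.06 -0.01] roll -4.25 rows 0.05289489355307549
```

Call:
arm_command(increments=[[[-0.05,0,0],-1.4],[[-0.1,0.05,0],-2.8],[[-0.1,0.05,0],-4.2],[[-0.1,0.05,0],-4.25]])

```text
time: 2.55
ee_pos: [0.4724, 0.0382, 0.2416]
tcp_rot: [-180.0, -0.0, 76.6]
wrist_force: [0.3, -0.4, -0.7]
opening: 0.0427
```

```bash
python3 - <<'E'
from workcell import *
from h import *
o=get_obs();go(o,w(-.14,-.005,.106),76.5)
c=camera("wrist");cv2.imwrite("pics/w1.png",c["frame"][:,:,::-1])
pickle.dump((o,c),open("w1.pkl","wb"))
print(c["hand_eye"])
E
```

```text
now [-0.1356 -0.0053  0.2416] rot [-1.7996e+02 -4.0000e-02  7.6630e+01] q [ 4.6 -5.4 -0.3 95.1  0.  18. ] F [ 0.3 -0.4 -0.7] t 2.55 open 0.0427
units [ 0.01 -0.17  5.42] roll 0.02 rows 2.7131826209724648
[[ 9.99999298e-01  9.18998482e-06 -1.18515306e-03 -1.09871842e-04]
 [ 3.44516563e-04  9.54536068e-01  2.98095246e-01 -7.56834934e-02]
 [ 1.13401083e-03 -2.98095445e-01  9.54535395e-01 -1.31579019e-01]
 [ 0.00000000e+00  0.00000000e+00  0.00000000e+00  1.00000000e+00]]
```

View pics/w1.png

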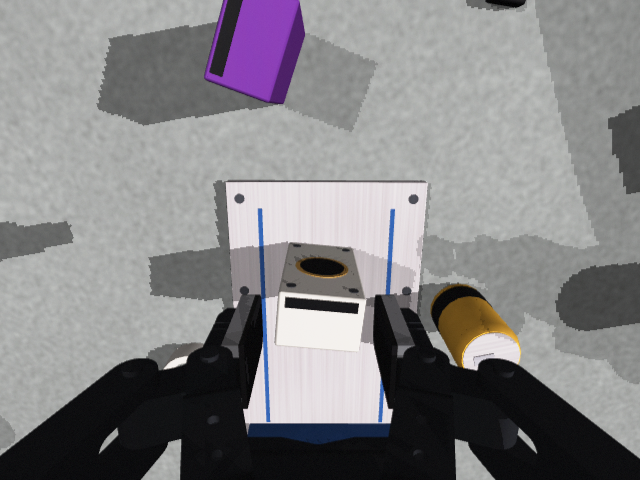

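The wrist view shows the module between the lane lines at (320,315), centred on the jaws, with the port towards the robot. Purple look-alike is top left (255,50), out of the way. Descending behind the port face, then pushing near the top.

Call:
arm_command(increments=[[[0,-0.2,1.4],0],[[0,-0.2,2.8],0],[[0,-0.2,4.2],0],[[0,-0.2,5.4],0],[[0,-0.2,5.4],0]])

```text
time: 3.1
ee_pos: [0.4652, 0.0394, 0.1028]
tcp_rot: [-179.6, 0.1, 76.1]
wrist_force: [-0.5, -0.2, 0.3]
opening: 0.0428
```

Call:
arm_command(increments=[[[0,0.3,0],0],[[0,0.6,0],0],[[0,0.9,0],0],[[0,1.2,0],0],[[0,1.5,0],0]])

```text
time: 3.6
ee_pos: [0.5027, 0.0302, 0.1031]
tcp_rot: [-179.7, 0.1, 76.1]
wrist_force: [-1.7, 0.3, 1.0]
opening: 0.0427
```

```bash
python3 - <<'E'
from workcell import *
from h import *
go(get_obs(),w(-.065,-.005,.106),76.5)
c=camera("side");cv2.imwrite("pics/s1.png",cv2.resize(c["frame"][180:330,190:390,::-1],(800,600)))
E
```

```text
now [-0.1043 -0.006   0.1031] rot [-1.7966e+02  7.0000e-02  7.6120e+01] q [  3.4  -1.4 -11.9  79.9   0.   17.3] F [-1.7  0.3  1. ] t 3.6 open 0.0427
units [ 0.05  1.57 -0.12] roll -0.06 rows 0.7881006533575572
```

View pics/s1.png

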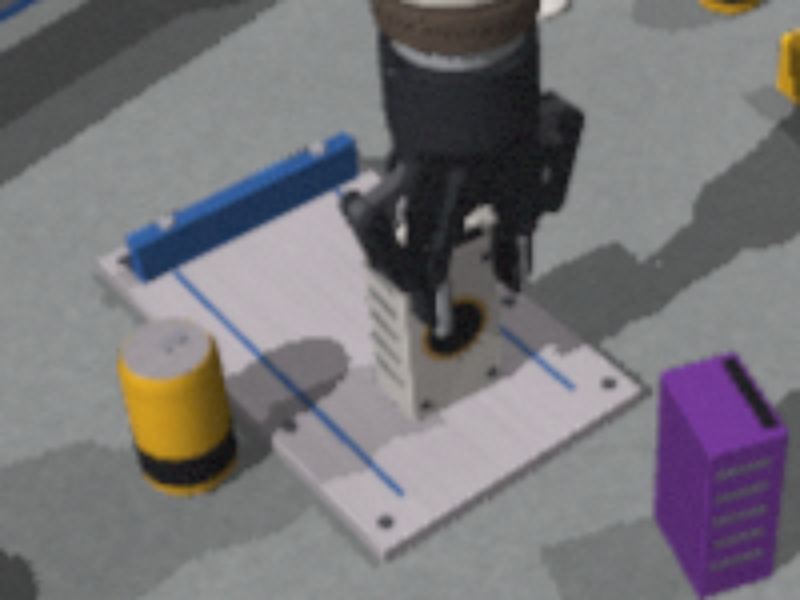

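Fingers straddle the upper port face (crop (430,300) and (515,270)), just touching. Pushing on slowly.

Call:
arm_command(increments=[[[0,0.2,-0.05],0],[[0,0.4,-0.1],0],[[0,0.6,-0.1],0],[[0,0.8,-0.1],0],[[0,0.9,-0.1],0]])

```text
time: 4.15
ee_pos: [0.5257, 0.0245, 0.1052]
tcp_rot: [-179.7, 0.1, 76.1]
wrist_force: [0.5, 0.1, -0.6]
opening: 0.0424
```

```bash
python3 - <<'E'
from workcell import *
from h import *
go(get_obs(),w(-.065,-.005,.106),76.5)
c=camera("side");cv2.imwrite("pics/s2.png",cv2.resize(c["frame"][180:330,190:390,::-1],(800,600)))
E
```

```text
now [-0.0806 -0.0062  0.1052] rot [-1.7968e+02  7.0000e-02  7.6110e+01] q [ 2.7  1.6 -8.6 80.1  0.  16.5] F [ 0.5  0.1 -0.6] t 4.15 open 0.0424
units [ 0.05  0.62 -0.04] roll -0.07 rows 0.3139467264198868
```

View pics/s2.png

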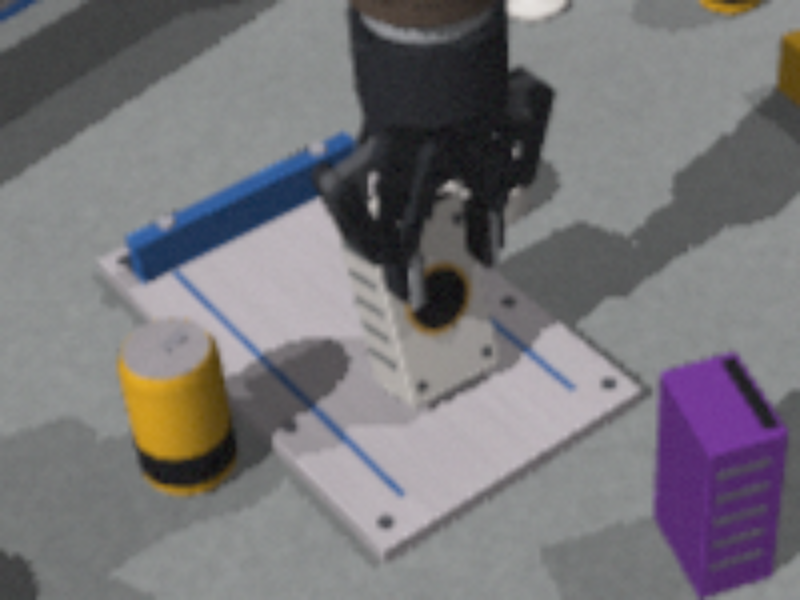

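It is tipping (side edges lean towards the bar, near bottom edge is lifting at (420,400)). Continuing past the balance point.

Call:
arm_command(increments=[[[0,0.2,0],0],[[0,0.4,0],0],[[0,0.6,0],0],[[0,0.8,0],0],[[0,0.9,0],0]])

```text
time: 4.7
ee_pos: [0.5481, 0.019, 0.1049]
tcp_rot: [-179.7, 0.1, 76.1]
wrist_force: [-0.5, -0.6, -0.7]
opening: 0.0426
```

```bash
python3 - <<'E'
from workcell import *
from h import *
go(get_obs(),w(-.065,-.005,.106),76.5)
c=camera("side");cv2.imwrite("pics/s3.png",cv2.resize(c["frame"][180:330,190:390,::-1],(800,600)))
E
```

```text
now [-0.0575 -0.0063  0.1049] rot [-1.7968e+02  7.0000e-02  7.6100e+01] q [ 2.   4.6 -5.5 80.2  0.  15.9] F [-0.5 -0.6 -0.7] t 4.7 open 0.0426
units [ 0.05 -0.3  -0.04] roll -0.07 rows 0.15350563080267104
```

View pics/s3.png

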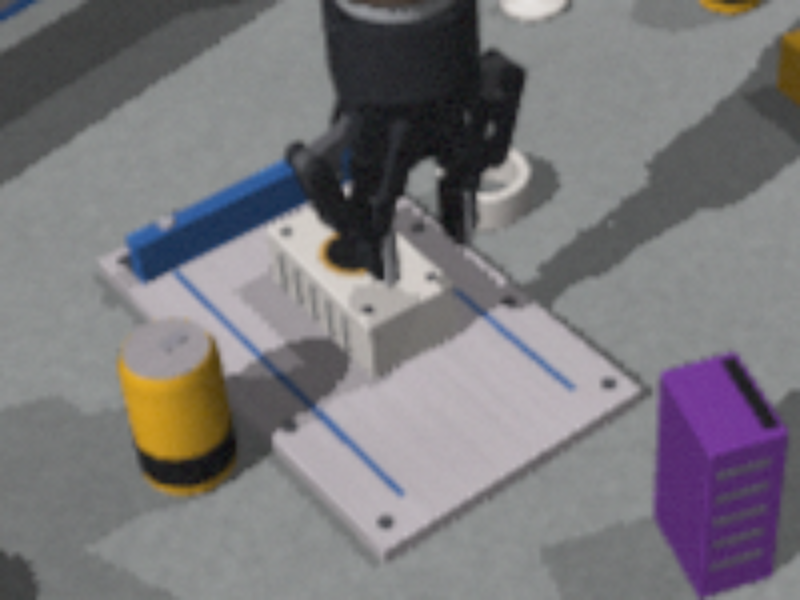

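Fallen on its back, port up (port at crop (348,250)), head towards the bar. Backing off, then measuring from the top camera.

Call:
arm_command(increments=[[[0,-0.8,0],0],[[0,-1.6,0],0],[[0,-2.4,0],0],[[0,-2.8,0],0],[[0,-2.8,0],0]])

```text
time: 5.25
ee_pos: [0.4797, 0.036, 0.1056]
tcp_rot: [-179.7, 0.1, 76.1]
wrist_force: [0.2, 0.1, -0.2]
opening: 0.0424
```

```bash
cat >> h.py <<'E'
def mod(c,tag):
    P=cloud(c)
    L=(P-np.r_[O,0]); a=np.radians(YW)
    px=L[...,0]*np.cos(a)+L[...,1]*np.sin(a); py=-L[...,0]*np.sin(a)+L[...,1]*np.cos(a)
    m=(P[...,2]>.046)&(P[...,2]<.064)&(abs(py)<.09)&(px>-.13)&(px<.108)
    n,l,s,ce=cv2.connectedComponentsWithStats(m.astype(np.uint8))
    for i in range(1,n):
        if s[i,4]>100:
            q=np.c_[px[l==i],py[l==i]]; print(ce[i],s[i,4],cv2.minAreaRect((q*1000).astype(np.float32)),q.min(0),q.max(0),P[l==i][:,2].mean())
    f=c["frame"][140:300,220:400,::-1]
    cv2.imwrite(f"pics/{tag}.png",cv2.resize(f,(675,600),interpolation=cv2.INTER_CUBIC))
E
python3 - <<'E'
from workcell import *
from h import *
o=get_obs();go(o,w(-.09,-.005,.036),76.5)
c=camera("top");mod(c,"t4")
pickle.dump(c,open("t4.pkl","wb"))
E
```

```text
now [-0.128  -0.0058  0.1056] rot [-1.7971e+02  6.0000e-02  7.6130e+01] q [  4.3  -4.6 -14.7  80.3   0.   18.1] F [ 0.2  0.1 -0.2] t 5.25 open 0.0424
units [0.04 1.53 2.78] roll -0.06 rows 1.5857024447749977
```

View pics/t4.png

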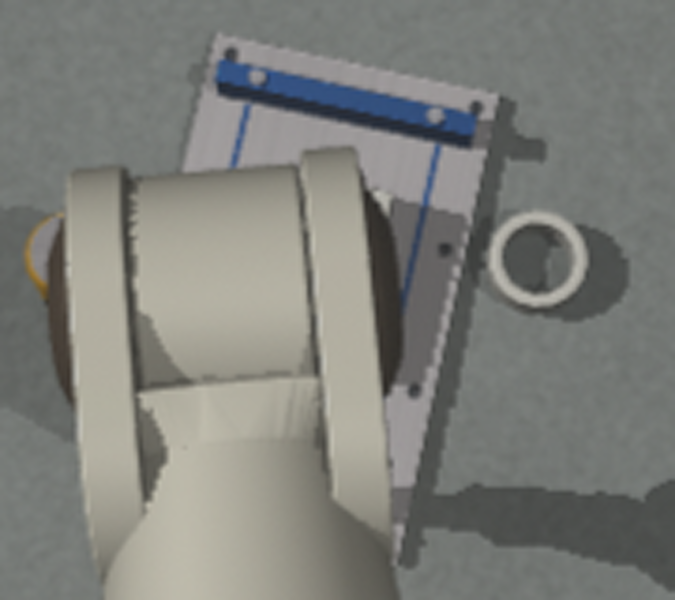

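The arm hides the module from the top camera; using wrist and side instead.

```bash
cat >> h.py <<'E'
def wext(o,c):
    T=np.eye(4);T[:3,:3]=Ro.from_euler('xyz',o['tcp_rot'],degrees=True).as_matrix();T[:3,3]=o['ee_pos']
    M=np.linalg.inv(T@np.array(c["hand_eye"])); c=dict(c);c["R"]=M[:3,:3];c["t"]=M[:3,3];return c
E
python3 - <<'E'
from workcell import *
from h import *
o=get_obs();c=camera("wrist");c=wext(o,c)
mod(c,"x");cv2.imwrite("pics/w5.png",c["frame"][:,:,::-1])
pickle.dump(c,open("w5.pkl","wb"))
c=camera("side");mod(c,"x");cv2.imwrite("pics/s5.png",cv2.resize(c["frame"][180:330,190:390,::-1],(800,600)))
E
```

```text
[317.89264818 420.87407784] 3931 ((-36.26826858520508, -6.244352340698242), (60.255767822265625, 22.72595977783203), 88.62335968017578) [-0.04803098 -0.03633618] [-0.02498317  0.02389473] 0.05282007602211368
[275.0896861  244.35127055] 669 ((8.732921600341797, -6.480251312255859), (59.448429107666016, 113.98329162597656), 86.45353698730469) [-0.04703157 -0.03920654] [0.0672703  0.02410474] 0.05270112251174415
```

View pics/w5.png

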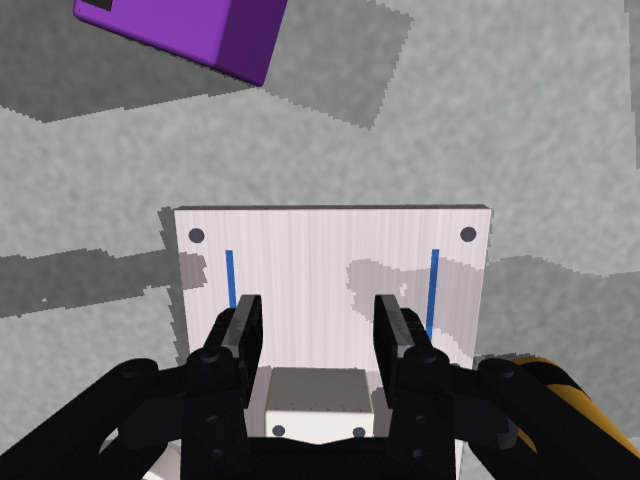

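View pics/s5.png

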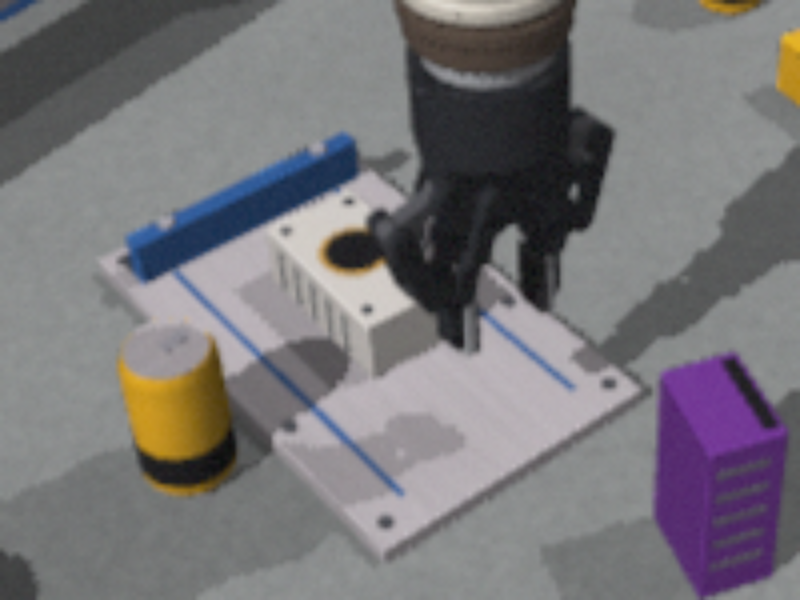

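Module lies at plate x -48…+63 mm, y centre -6 mm, within ~2–3° of square, about 47 mm from the bar. Going down behind its tail and pushing along plate +x.

Call:
arm_command(increments=[[[0,0.5,0.7],-0.06],[[0,1.0,1.4],-0.06],[[0,1.3,2.1],-0.06],[[0,1.4,2.7],-0.06],[[0,1.4,2.75],-0.06]])

```text
time: 5.9
ee_pos: [0.5138, 0.027, 0.0342]
tcp_rot: [-179.5, 0.1, 76.4]
wrist_force: [-0.4, -0.1, -0.3]
opening: 0.0428
```

Call:
arm_command(increments=[[[0,0.3,0],0],[[0,0.6,0],0],[[0,0.9,0],0],[[0,1.2,0],0],[[0,1.5,0],0]])

```text
time: 6.4
ee_pos: [0.5509, 0.018, 0.0342]
tcp_rot: [-179.5, 0.1, 76.4]
wrist_force: [-3.3, -0.1, 1.5]
opening: 0.0429
```

```bash
python3 - <<'E'
from workcell import *
from h import *
o=get_obs();go(o,w(-.011,-.006,.036),76.5)
c=camera("side");mod(c,"x");cv2.imwrite("pics/s6.png",cv2.resize(c["frame"][180:330,190:390,::-1],(800,600)))
E
```

```text
now [-0.0546 -0.0066  0.0342] rot [-1.7953e+02  1.2000e-01  7.6430e+01] q [  1.9   6.8 -11.   72.6   0.   15.4] F [-3.3 -0.1  1.5] t 6.4 open 0.0429
units [ 0.03  1.74 -0.09] roll -0.01 rows 0.8721994954523031
[265.86111111 236.11574074] 216 ((42.768795013427734, -4.187543869018555), (55.60685348510742, 47.904571533203125), 89.44793701171875) [ 0.01908551 -0.03217888] [0.06665155 0.02384537] 0.052618107099395815
[298.99236641 251.58015267] 131 ((-45.9066276550293, -29.332807540893555), (39.33399200439453, 38.846473693847656), 37.16802215576172) [-0.06594379 -0.04189143] [-0.0229608  -0.00215582] 0.053045074361970646
```

View pics/s6.png

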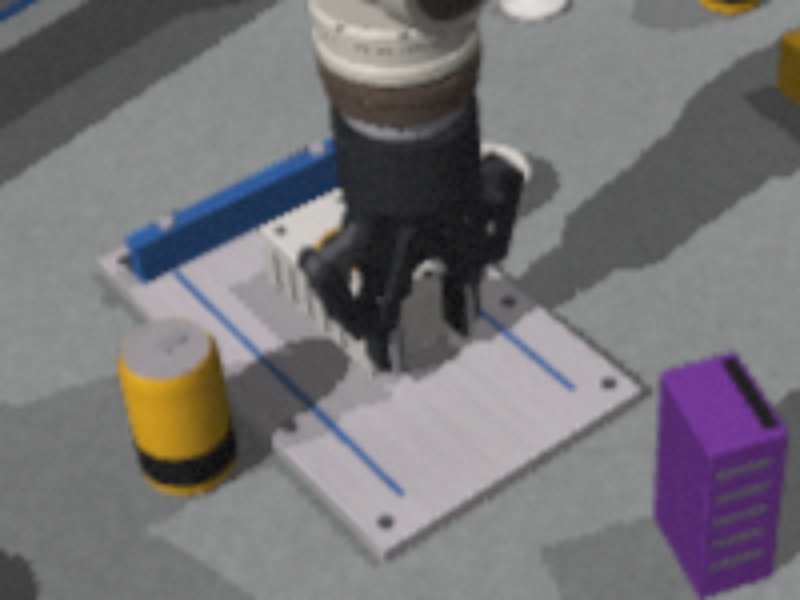

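Both fingers are on the tail face (390,350) and (460,310), and the force is about 3 N. Pushing on.

Call:
arm_command(increments=[[[0,0.3,0],0],[[0,0.6,0],0],[[0,0.9,0],0],[[0,1.2,0],0],[[0,1.4,0],0]])

```text
time: 6.95
ee_pos: [0.5864, 0.0095, 0.0338]
tcp_rot: [-179.6, 0.1, 76.4]
wrist_force: [-2.3, 1.1, 2.0]
opening: 0.0426
```

Call:
arm_command(increments=[[[0,0.1,0],0],[[0,0.15,0],0]])

```text
time: 7.15
ee_pos: [0.5903, 0.0085, 0.0337]
tcp_rot: [-179.6, 0.1, 76.4]
wrist_force: [-2.6, 0.6, 1.7]
opening: 0.0428
```

```bash
python3 - <<'E'
from workcell import *
from h import *
o=get_obs();go(o,w(-.011,-.006,.036),76.5)
c=camera("side");mod(c,"x");cv2.imwrite("pics/s7.png",cv2.resize(c["frame"][180:330,190:390,::-1],(800,600)))
E
```

```text
now [-0.014  -0.0066  0.0337] rot [-1.7957e+02  1.1000e-01  7.6420e+01] q [ 0.8 12.  -5.2 73.3 -0.  14.4] F [-2.6  0.6  1.7] t 7.15 open 0.0428
units [ 0.03  0.12 -0.09] roll -0.01 rows 0.07684953696279202
[255.45294118 227.8       ] 170 ((84.43775939941406, -2.737438201904297), (53.958168029785156, 45.973777770996094), 89.73971557617188) [ 0.06156983 -0.02979489] [0.10753748 0.02429512] 0.05261144478748701
[288.06060606 242.40909091] 132 ((-4.5817975997924805, -28.924148559570312), (41.32787322998047, 39.43853759765625), 40.674781799316406) [-0.02655805 -0.04344055] [ 0.01935809 -0.00064523] 0.05361367466576437
```

View pics/s7.png

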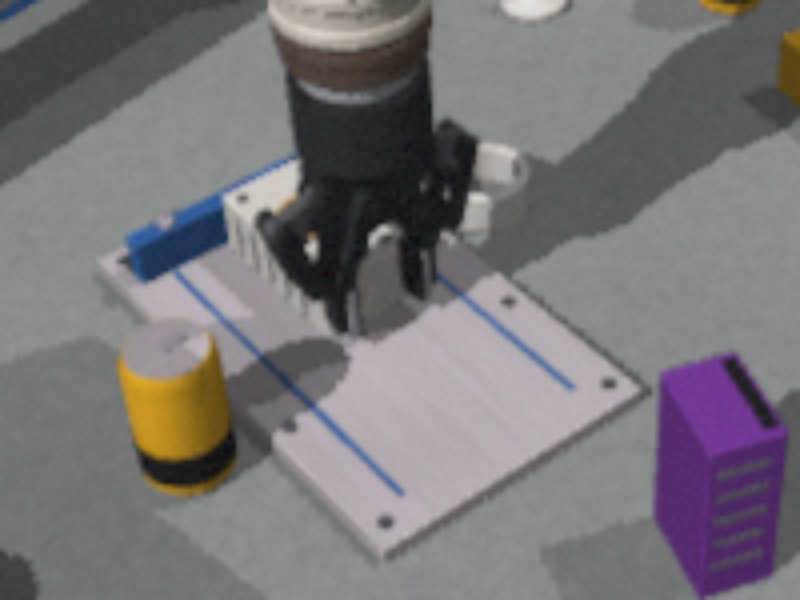

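Nearly at the bar, still at sliding force. Creeping in until the force rises.

Call:
arm_command(increments=[[[0,0.06,0],0],[[0,0.1,0],0]])

```text
time: 7.4
ee_pos: [0.5927, 0.0079, 0.0337]
tcp_rot: [-179.6, 0.1, 76.4]
wrist_force: [-2.2, -0.2, 0.8]
opening: 0.043
```

Call:
arm_command(increments=[[[0,0.06,0],0],[[0,0.1,0],0]])

```text
time: 7.6
ee_pos: [0.5941, 0.0076, 0.0337]
tcp_rot: [-179.4, 0.1, 76.4]
wrist_force: [-13.5, 2.2, 7.6]
opening: 0.0429
```

Call:
arm_command(increments=[[[0,0.03,0],0],[[0,0.05,0],0]])

```text
time: 7.8
ee_pos: [0.594, 0.0076, 0.0337]
tcp_rot: [-179.3, 0.1, 76.4]
wrist_force: [-11.8, 2.6, 8.3]
opening: 0.0426
```

```bash
python3 - <<'E'
from workcell import *
from h import *
o=get_obs();go(o,w(-.1,-.006,.036),76.5)
c=camera("side");mod(c,"x");cv2.imwrite("pics/s8.png",cv2.resize(c["frame"][180:330,190:390,::-1],(800,600)))
E
```

```text
now [-0.0102 -0.0066  0.0337] rot [-1.7928e+02  1.1000e-01  7.6450e+01] q [ 0.7 12.8 -4.3 73.7  0.1 14.3] F [-11.8   2.6   8.3] t 7.8 open 0.0426
units [ 0.02 -3.59 -0.05] roll -0.01 rows 1.7965832494126577
[254.52027027 227.41216216] 148 ((90.2306137084961, -2.6069068908691406), (52.892539978027344, 35.25212478637695), 89.724853515625) [ 0.07272304 -0.02912623] [0.10797208 0.02387463] 0.052482653426669315
[286.83453237 241.61151079] 139 ((-0.2826199531555176, -29.70525550842285), (42.35567855834961, 41.98133850097656), 39.969146728515625) [-0.0218476  -0.04375924] [ 0.02583832 -0.00060092] 0.053157395238853204
```

View pics/s8.png

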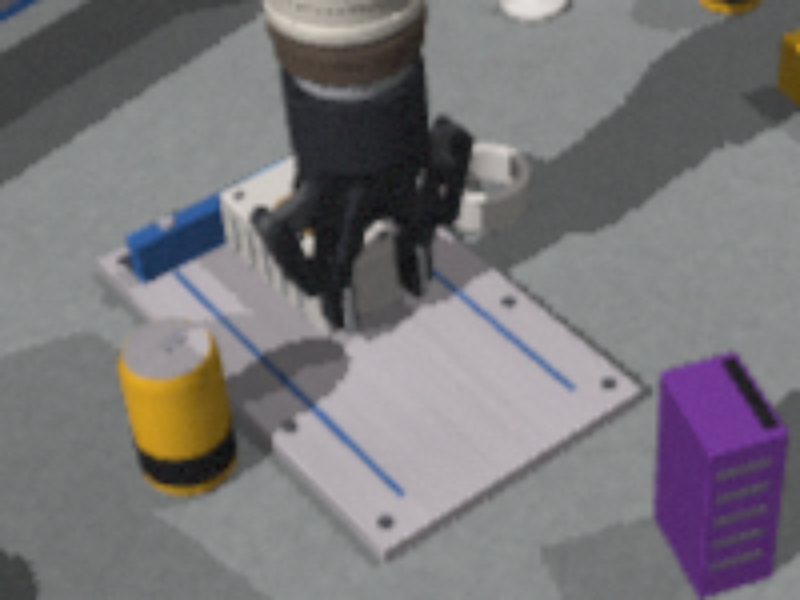

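Force stays at about 12 N with no further travel, so the module is against the bar. Backing straight off and rising, then checking from all cameras.

Call:
arm_command(increments=[[[0,-0.3,0],0],[[0,-1.0,0],0],[[0,-2.0,0],0],[[0,-3.2,0],0],[[0,-4.4,0],0]])

```text
time: 8.35
ee_pos: [0.4861, 0.0335, 0.035]
tcp_rot: [-179.3, 0.1, 76.4]
wrist_force: [-0.8, -0.0, 0.1]
opening: 0.0426
```

Call:
arm_command(increments=[[[0,0,-1.6],0],[[0,0,-3.2],0],[[0,0,-5],0],[[0,0,-6.8],0],[[0,0,-8],0]])

```text
time: 8.85
ee_pos: [0.4889, 0.0334, 0.2384]
tcp_rot: [-179.6, 0.1, 76.4]
wrist_force: [0.9, 0.2, 0.2]
opening: 0.0427
```

```bash
python3 - <<'E'
from workcell import *
from h import *
o=get_obs();go(o,[.497,.392,.236],76.5)
c=camera("wrist");c=wext(o,c);mod(c,"x");cv2.imwrite("pics/w9.png",c["frame"][:,:,::-1])
pickle.dump(c,open("w9.pkl","wb"))
c=camera("side");mod(c,"x");cv2.imwrite("pics/s9.png",cv2.resize(c["frame"][180:330,190:390,::-1],(800,600)))
E
```

```text
now [-0.1184 -0.0062  0.2384] rot [-1.7956e+02  5.0000e-02  7.6430e+01] q [ 3.9 -2.9  1.7 95.   0.1 17.4] F [0.9 0.2 0.2] t 8.85 open 0.0427
units [14.02 -3.05  0.11] roll -0.01 rows 7.174769575461913
[318.14735422 388.44685954] 6671 ((53.92726516723633, -6.579307556152344), (60.057334899902344, 107.92577362060547), 89.94928741455078) [-2.24350101e-05 -3.66275038e-02] [0.10789423 0.02348864] 0.05383276810753894
[267.35793358 235.07257073] 813 ((53.68668746948242, -5.751932144165039), (61.21501922607422, 108.70267486572266), 89.51673126220703) [-0.00080243 -0.03670753] [0.10794215 0.02481139] 0.05266603038343654
```

View pics/w9.png

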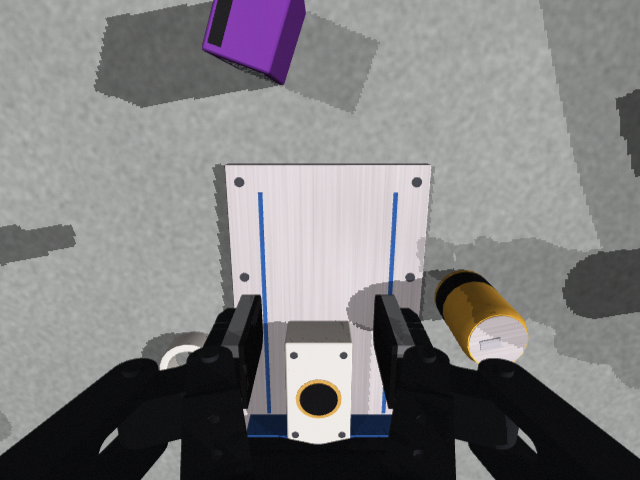

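View pics/s9.png

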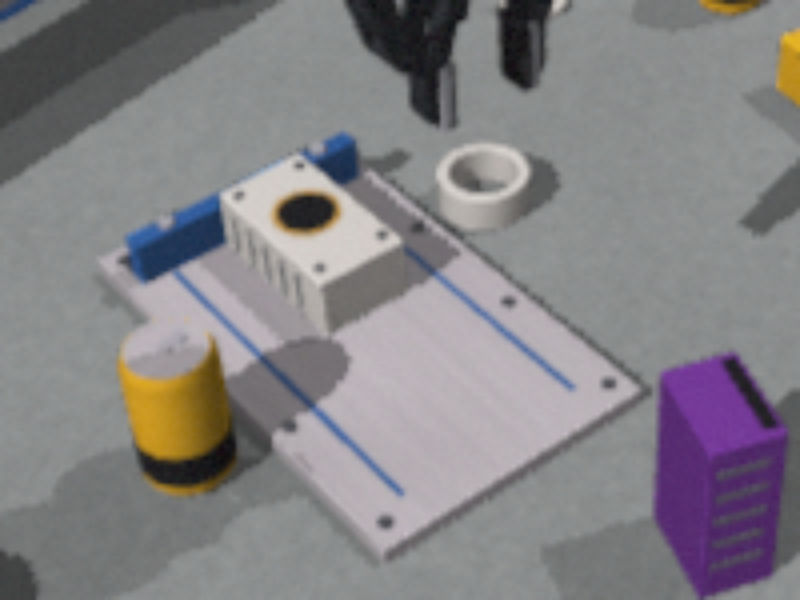

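Wrist picture: module port up, square against the bar, tail edge at plate x≈0 (head ≈110 mm), square within 0.5° and y ≈ -6 mm. Can_a, ring_a and the purple block are undisturbed. Now to the green button with fingers shut.

Call:
arm_command(increments=[[[1.8,-0.4,0],0],[[3.6,-0.8,0],0],[[5.4,-1.2,0],0],[[7.2,-1.6,0],0],[[9,-2,0],0]], claw=1, force=20)

```text
time: 9.45
ee_pos: [0.4938, 0.2657, 0.2392]
tcp_rot: [-179.8, -0.0, 76.4]
wrist_force: [0.6, -0.0, -0.6]
opening: 0.0001
```

Call:
arm_command(increments=[[[1.8,-0.4,0],0],[[3.6,-0.8,0],0],[[5,-1.05,0],0],[[5,-1.05,0],0]])

```text
time: 9.85
ee_pos: [0.4969, 0.3972, 0.2368]
tcp_rot: [-179.7, 0.1, 76.6]
wrist_force: [-0.1, 0.1, -0.4]
opening: -0.0002
```

```bash
python3 - <<'E'
from workcell import *
from h import *
o=get_obs();go(o,[.497,.392,.09],76.5)
c=camera("wrist");c=wext(o,c);cv2.imwrite("pics/w10.png",c["frame"][:,:,::-1])
hsv=cv2.cvtColor(c["frame"],cv2.COLOR_RGB2HSV)
m=cv2.inRange(hsv,(45,120,40),(80,255,255));P=cloud(c)
n,l,s,ce=cv2.connectedComponentsWithStats(m)
for i in range(1,n):
    if s[i,4]>100:
        q=P[l==i]; print(ce[i],s[i],np.median(q,0),q.max(0)); t=q[q[:,2]>q[:,2].max()-.006]; print(cv2.minEnclosingCircle((t[:,:2]*1000).astype(np.float32)), t[:,2].mean())
c=camera("top");P=cloud(c);hsv=cv2.cvtColor(c["frame"],cv2.COLOR_RGB2HSV)
m=cv2.inRange(hsv,(45,120,40),(80,255,255))
print(P[m>0].mean(0) if m.any() else None)
mod(c,"t10");cv2.imwrite("pics/t10.png",c["frame"][:,:,::-1])
E
```

```text
now [-0.1956  0.3495  0.2368] rot [-1.7969e+02  5.0000e-02  7.6640e+01] q [38.5 17.5 24.  96.7  0.2 51.9] F [-0.1  0.1 -0.4] t 9.85 open -0.0002
units [-0.2   0.08  5.87] roll 0.02 rows 2.9371095261163993
[314.73037791 216.01380814] [ 294  195   42   43 1376] [0.49812362 0.39399802 0.06673785] [0.51793364 0.41453131 0.36875526]
((423.974609375, 414.53131103515625), 9.999999747378752e-05) 0.36875526495323263
[0.49759314 0.38931063 0.07851006]
[309.51648352 192.13265306] 1274 ((53.8272819519043, -6.858747482299805), (60.541744232177734, 108.06382751464844), 89.89739990234375) [-0.00024383 -0.03716999] [0.10783654 0.02343617] 0.05423637984348297
```

View pics/w10.png

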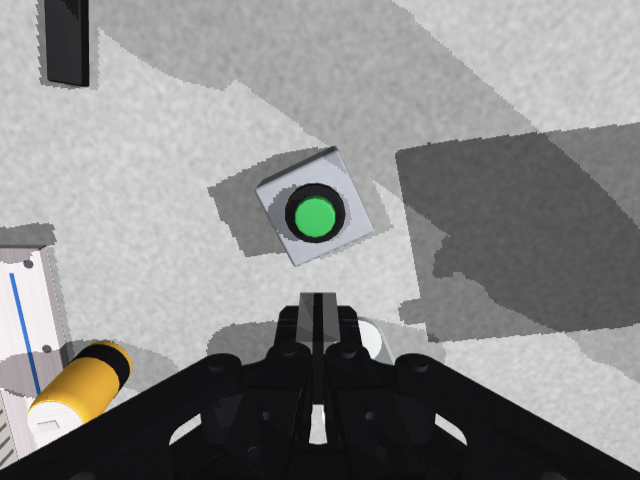

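View pics/t10.png

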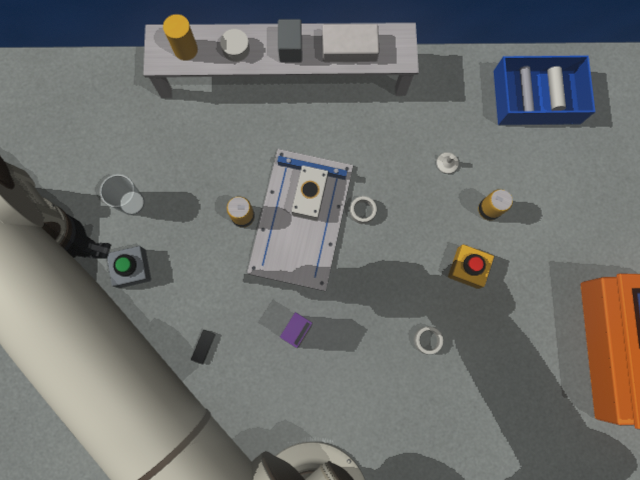

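Top picture: module at (310,190) lies home against the bar, bystanders in place. In the wrist view the green button is at (315,216), world (0.498, 0.393), top 0.067. Descending over it.

Call:
arm_command(increments=[[[-0.15,0.05,1.5],0],[[-0.15,0.05,3],0],[[-0.15,0.05,4.5],0],[[-0.15,0.05,5.6],0],[[-0.15,0.05,5.8],0]])

```text
time: 10.45
ee_pos: [0.4957, 0.3873, 0.0895]
tcp_rot: [-179.6, 0.3, 76.4]
wrist_force: [-1.3, 0.2, 0.1]
opening: 0.0004
```

```bash
python3 - <<'E'
from workcell import *
from h import *
o=get_obs();go(o,[.498,.393,.072],76.5);print(o['ee_pos'])
c=camera("side");cv2.imwrite("pics/s11.png",cv2.resize(c["frame"][300:450,80:280,::-1],(800,600)))
E
```

```text
now [-0.1945  0.3396  0.0895] rot [-179.56    0.32   76.42] q [37.9 16.   5.8 80.4  0.2 51.5] F [-1.3  0.2  0.1] t 10.45 open 0.0004
units [0.25 0.04 0.7 ] roll -0.01 rows 0.37027876075616106
[0.49567776 0.38726835 0.08945054]
```

View pics/s11.png

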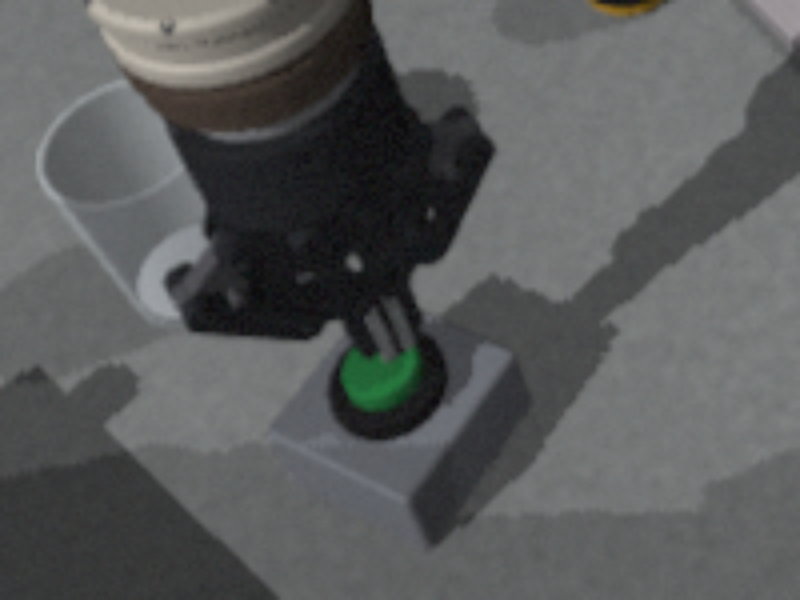

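Shut fingertips are just above the green cap (390,350). Shifting 6 mm to centre, then pressing.

Call:
arm_command(increments=[[[0.25,0.05,0.1],0],[[0.25,0.05,0.35],0],[[0.25,0.05,0.55],0],[[0.25,0.05,0.7],0],[[0.25,0.05,0.7],0]])

```text
time: 11.0
ee_pos: [0.4992, 0.394, 0.0738]
tcp_rot: [-179.7, 0.2, 76.4]
wrist_force: [1.0, 0.7, 3.5]
opening: 0.0004
```

Call:
arm_command(increments=[[[0,0,0.08],0],[[0,0,0.14],0],[[0,0,0.18],0]])

```text
time: 11.3
ee_pos: [0.4993, 0.3941, 0.0718]
tcp_rot: [-179.7, 0.1, 76.4]
wrist_force: [-5.9, -4.4, 22.7]
opening: 0.0001
```

Bottomed out (23 N, well beyond the 5 N spring). Rising.

Call:
arm_command(increments=[[[0,0,-1],0],[[0,0,-2.5],0],[[0,0,-4],0],[[0,0,-5],0],[[0,0,-5],0]])

```text
time: 11.8
ee_pos: [0.5007, 0.3949, 0.2009]
tcp_rot: [-179.9, -0.2, 76.4]
wrist_force: [0.5, 0.0, 0.5]
opening: 0.0001
```

```bash
python3 - <<'E'
from workcell import *
from h import *
o=get_obs();go(o,[.498,.393,.072],76.5)
c=camera("top");mod(c,"x");cv2.imwrite("pics/t12.png",c["frame"][:,:,::-1]);P=cloud(c)
print(P[263:268,121:126,2].mean(),P[263:268,473:478,2].mean())
c=wext(o,camera("wrist"));P=cloud(c);hsv=cv2.cvtColor(c["frame"],cv2.COLOR_RGB2HSV)
m=cv2.inRange(hsv,(45,120,40),(80,255,255));print("green",np.median(P[m>0],0))
c=camera("side");mod(c,"x")
E
```

```text
now [-0.1913  0.3482  0.2009] rot [-1.7994e+02 -1.7000e-01  7.6440e+01] q [38.2 16.6 18.9 92.2  0.2 51.8] F [0.5 0.  0.5] t 11.8 open 0.0001
units [-0.11 -0.08  5.16] roll -0.01 rows 2.5793646486479016
[309.47829519 191.94080505] 1267 ((53.84220504760742, -6.540168762207031), (108.14347839355469, 60.23076629638672), 0.08187764883041382) [-0.00026873 -0.03663873] [0.10788555 0.02360038] 0.05419343221610092
0.06792504565331874 0.0671735088453707
green [0.49862684 0.39458521 0.06919594]
[267.43488943 235.20761671] 814 ((53.626548767089844, -6.427326202392578), (108.51403045654297, 61.68292999267578), 0.3203580975532532) [-0.00066296 -0.03731651] [0.10790715 0.02464764] 0.05277561039684635
```

View pics/t12.png

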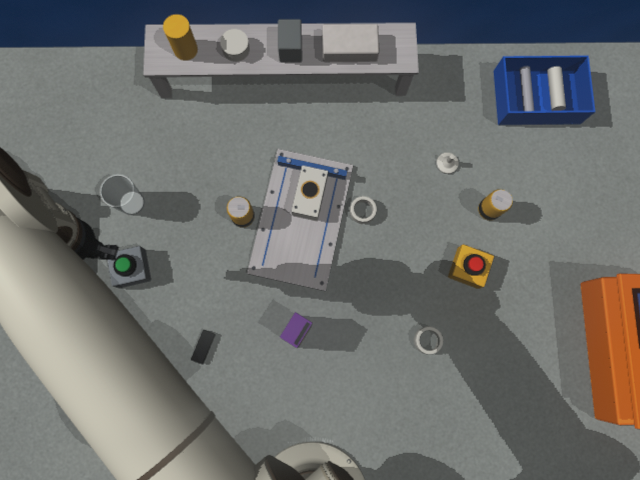

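The module is home at (310,190) with its port up. Both buttons are up at about 0.067 m, the bystanders are where they started, and the arm is clear. Handing in.

```bash
python3 - <<'E'
from workcell import *
print(job_done())
E
```

```text
the job is handed in; nothing more can be done
None
```

The job is done and handed in after about 12 s of robot time, well under the 54 s limit. I pushed the module near its top with both fingers until it fell on its back, port up. I then slid it along the lane until it met the stop bar, and pressed the green button to the bottom with the fingers shut.

**Last checks:**
- **Module:** the tail edge is at plate x ≈ 0 mm. With the 110 mm length, that puts the head at about 110 mm, against the bar. It is square to the bar within about 0.5° and about 6.5 mm off the lane's middle line. The top, side and wrist views agreed.
- **Push home:** the force rose to about 14 N and the arm stopped moving forward, which is how I judged the contact.
- **Green button:** the force reached about 23 N at the bottom of its travel, against a 5 N spring. Its top afterwards read 0.068 m from the top camera and 0.069 m from the wrist camera, so it is up.
- **Red button:** never touched, and its top reads 0.067 m.
- **Surroundings:** the cans, rings, beaker, suction pad, spacer and purple look-alike look to be where they started. The arm is clear of everything.

No check failed. The only difficulty was that the arm blocked the top camera right after the module fell, so I measured from the wrist and side cameras then.

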